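Swap the glue pot for box sides in the warming cabinet

ROBOT

A 6-joint arm with a two-finger parallel gripper is mounted at the origin on a cart in front of the work surface, level with it; the furniture and walls round the work are solid. World frame = base frame: x ahead of the robot, y to its left, z up, the work surface at z = 0. Lengths are in m, angles in degrees, forces in N, time in s.
With the tool pointing down it reaches from about 0.275 to 0.85 m from the base axis. Payload 5.2 kg.
Tool frame: the origin (TCP) lies at the very end of the fingers, on their centre line; the grasp point (between the pads) lies 19 mm behind it; z points along the fingers, y is the line along which they close (so a half turn about z gives the same grasp; the last joint's range is limited). The gripper opens to 85 mm and grips with 20 to 120 N. Pads are 22 mm wide; open, the fingers measure 114 mm over their backs; the gripper's body (76 mm by 85 mm) begins 54 mm behind the grasp point. The pads swing forward as they close: fully open they stand 13 mm farther back than shut.
Start: joints at [-82.38, 14.817, 87.949, -0, 77.235, -11.62], TCP at [0.181, -0.519, 0.231] pointing down, gripper open.
Joint ranges: [-179.93, 179.93], [-52.35, 119.4], [10.71, 147.94], [-69.91, 249.91], [12.55, 155.21], [-178.61, 178.61]. Speed limits (degrees/s): [147.25, 147.25, 180, 180, 180, 180].

INTERFACE

Orientations are given as a 3x3 rotation matrix whose columns are the frame's x, y, z axes.
In Python, from plant import manip, camrig, move_gripper gives the robot as it stands (manip), with the cameras (camrig) and the gripper as plain functions. Calls block until the motion is done:
- manip.reach(position, orientation): joint-space move of the TCP to a pose.
- manip.movel(position, rate=0.15, rot=None, max_force=None): straight line of the TCP; rot=None keeps the orientation; rate is the mean speed in m/s. With max_force (N) it stops when the force on the tool has changed by that much, and returns True; else False.
- manip.goto_joints(angles): joint-space move.
- move_gripper(opening, strength=None): opening from 0.0 (shut) to 1.0 (fully open); strength is the grip in N (None keeps the last); returns when the fingers have stopped.
- manip.sleep(seconds).
- manip.inverse_kinematics(position, orientation): joint angles nearest the present ones, or None.
- manip.read_state(): the state.
- camrig.read_camera(name): name is "scene" or "top" or "wrist"; returns a dict with "image" (384x512x3 uint8, blue, green, red), "K" (3x3 intrinsics, pixels), "dist_coeffs" ([k1, k2, p1, p2, k3] as OpenCV has them; the pictures are not rectified), "rvec" (rotation vector, rad) and "tvec" (3), from world to camera coordinates, as OpenCV has them. Camera axes: x right, y down, z forward; pixel columns grow to the right and rows downward; lengths in m; the calibration is good to about 2 mm. A picture is of the moment at which its call begins. There is no depth.
A pose or a line that the arm cannot do raises manip.MotionError and nothing moves.
- manip.close_job(): hands the job in; it is judged then, once.
The state is a dict: "clock": time; "joints": joint angles; "joint_vel": joint speeds; "tau": joint torques, N m; "ee_pos": TCP position; "tool_rot": TCP orientation; "wrist_force": force on the tool from outside, world axes, zero at the start; "wrist_torque": the same for the moment, N m; "width": opening from 0.0 (shut) to 1.0 (fully open); "gripper_force": force on a finger pad.
Only numpy, scipy, OpenCV 4.12 (cv2) and the standard library are available. Lean on these libraries where they do the work, as an engineer would, in place of code of your own. Each camera call takes 0.05 s, during which the arm holds its last target. There are 200 camera calls.

TASK

Get the finger-jointed box sides warming for glue-up: swing the hood of the warming cabinet up past the pull of its springs until it stays open by itself, lift the glue pot off the hot plate by its bail and set it upright on the middle of the cork trivet, and stand every box side from the plywood stand upright, comb edge down and fully home, in a slot of its own in the wire rack, centred front to back. When all that is done swing the hood fully shut, and then press the green start button all the way down; the pot must still be on the middle of the trivet at the end, and the glue bottle is to be left alone.

Things in the scene. Friction and masses are not known exactly. Their poses are not given: they have to be found in the camera images.
- warmer: warming cabinet, fixed, turned up to 0.12 rad: grey tray with an aluminium hood. Origin on the table, x to its back, y to its left, z up. Tray outside x -100 to 85, y +-160 mm, rim 85 mm high; switch pod at its right front corner, x -160 to -100, y -160 to -96, 76 mm high. Inside: wire rack with four slots on the left, round hot plate on the right
- hood (a joint): hood angle, rad: 0 shut, 1.4 fully open (stop). Two pulling spring struts draw it shut below about 0.95 and open above; let go well above that it swings to the stop by itself and stays. About 5 N at the handle starts it from shut, 3 N from open; damped, does not bounce. Shut, its top is at z = 148 mm, over x -103 to 88, y +-164 mm of the cabinet
- hood_hinge (a point): middle of the hood's hinge line, which runs along the cabinet's y at x = 88 mm, z = 85 mm; the hood's front swings up and to the back about it
- hood_handle (a point): middle of the hood's bar handle: round bar along the cabinet's y, black grip 15 mm thick, 100 mm long, axis 36 mm off the hood's front face. Shut: 120 mm above the table, 139 mm in front of the cabinet's origin; 230 mm from the hinge line, about which it turns. Open: on top, about 315 mm up. The bar can turn in a light grip
- slot_1 (a point): middle of the floor of the leftmost slot, 24 mm above the table; axes as the cabinet's. Slots run along the cabinet's x, 15 mm wide, 46 mm apart, between wire loops 50 mm high and 90 mm long whose tops flare out to 27 mm
- slot_2 (a point): the same for the second slot from the left
- slot_3 (a point): the same for the third slot
- slot_4 (a point): the same for the rightmost slot, next to the hot plate
- hot_plate (a point): middle of the hot plate's top, 32 mm above the table; the plate is 112 mm across
- start (a joint): travel of the green push button, m: 0 up, 0.006 fully down; spring, about 4 N to push it fully down, returns when let go
- start_top (a point): middle of the button's top (26 mm across) on the switch pod; it is pressed straight down
- glue_pot: copper glue pot, fixed lid, 74 mm across, 64 mm high, about 0.35 kg; origin at the centre of its underside, z up. Rigid bail in the pot's x-z plane; its top is a wooden grip 14 mm thick, 44 mm long along the pot's x, centre 94 mm above the origin. At first on the hot plate under the hood
- trivet: round cork trivet, 150 mm across, 10 mm thick, loose on the table right of the saw's fence (fence: y -0.335 to -0.275 m, 88 mm high); origin at the centre of its underside
- stand: plywood stand with slanted dowels, fixed: board 200 x 150 x 18 mm, origin on the table, x to the back. Four bays one behind the other at x = -67.5, -22.5, 22.5, 67.5 mm; a box side leans in each, its top toward the stand's -x. Dowels reach about 80 mm above the table
- side_1: maple box side with comb fingers cut in its bottom edge, 12 mm thick (its x), 128 mm long (its y), 110 mm high (its z), 0.085 kg; origin at the centre of its bottom edge, z toward its top edge. At first it leans about 0.35 rad toward the robot in a bay of the stand. 2 to 4 of the four are there; None while absent
- side_2: maple box side with comb fingers cut in its bottom edge, 12 mm thick (its x), 128 mm long (its y), 110 mm high (its z), 0.085 kg; origin at the centre of its bottom edge, z toward its top edge. At first it leans about 0.35 rad toward the robot in a bay of the stand. 2 to 4 of the four are there; None while absent
- side_3: maple box side with comb fingers cut in its bottom edge, 12 mm thick (its x), 128 mm long (its y), 110 mm high (its z), 0.085 kg; origin at the centre of its bottom edge, z toward its top edge. At first it leans about 0.35 rad toward the robot in a bay of the stand. 2 to 4 of the four are there; None while absent
- side_4: maple box side with comb fingers cut in its bottom edge, 12 mm thick (its x), 128 mm long (its y), 110 mm high (its z), 0.085 kg; origin at the centre of its bottom edge, z toward its top edge. At first it leans about 0.35 rad toward the robot in a bay of the stand. 2 to 4 of the four are there; None while absent
- glue_bottle: yellow glue bottle, 42 x 64 x 168 mm, loose bystander on the right-hand table; origin at the centre of its base

How it is judged:
By the outcome, as a careful person would: the job done as asked, in the order asked, and still so for the second after the job is handed in, with the robot touching nothing.
Of side_1, side_2, side_3, side_4 only 2 to 4 are there at a start; the rules pass over those that are not, and their reading is None.
At some moment in a run one of glue_pot, trivet may be knocked a few centimetres aside while the robot is not near it.
It also fails if it takes over 210 s, if anything falls off the work surface, if the arm or the gripper's body presses on something with over 40 N, if the wrist force passes 120 N, or if a joint passes its speed limit or range.

## Working session

There is one attempt and no reset: what is moved stays moved. The work goes in short steps, each a Python script; the robot and the scene stay as the last script left them, time stands still between calls to the robot, and variables do not carry over. Pictures are saved under pics/ and viewed, at most 14 in all, crops included, and the job is handed in when it is done.

```bash
mkdir -p pics; ls; cat > h.py <<'E'
import numpy as np, cv2
from plant import manip as m, camrig, move_gripper
def cam(n):
    c=camrig.read_camera(n); c['R']=cv2.Rodrigues(np.array(c['rvec'],float))[0]; c['t']=np.array(c['tvec'],float).ravel()
    c['K']=np.array(c['K'],float); c['d']=np.array(c['dist_coeffs'],float); return c
def ray(c,px):
    p=cv2.undistortPoints(np.array(px,float).reshape(-1,1,2),c['K'],c['d']).reshape(-1,2)
    d=np.c_[p,np.ones(len(p))]@c['R']; return -c['R'].T@c['t'], d
def onz(c,px,z):
    o,d=ray(c,px); return o+d*((z-o[2])/d[:,2])[:,None]
def proj(c,P):
    return cv2.projectPoints(np.array(P,float).reshape(-1,3),np.array(c['rvec'],float),c['t'],c['K'],c['d'])[0].reshape(-1,2)
E
python3 - <<'E'
from h import *
for n in ('scene','top','wrist'):
    c=cam(n); cv2.imwrite(f'pics/{n}0.png',c['image']); print(n,-c['R'].T@c['t'],c['R'][2],c['K'][0,0])
print(m.read_state())
E
```

```text
pics
plant.py
scene [1.49169701 0.25105186 1.49022728] [-0.54383857 -0.17138987 -0.82150175] 488.16145687955384
top [ 0.32950884 -0.02052526  1.82891926] [ 0.14767843 -0.01262235 -0.98895488] 483.37161390495663
wrist [ 0.25493765 -0.49183293  0.37357513] [-0.28744066 -0.09803859 -0.95276771] 275.43779014815294
{'clock': 0.15, 'joints': array([-8.23790404e+01,  1.48493939e+01,  8.79959069e+01,  5.63344201e-04,
        7.72339613e+01, -1.16204955e+01]), 'joint_vel': array([ 0.02397852, -0.14092081, -0.24539731, -0.0329339 , -0.06577311,
       -0.09495942]), 'tau': array([ 2.44852505e-03, -4.46387994e+01, -2.90819764e+01, -2.14956062e-04,
        8.15657928e-03, -1.25045429e-05]), 'ee_pos': array([ 0.18121657, -0.51887374,  0.23067361]), 'tool_rot': array([[ 9.44138922e-01,  3.29547667e-01, -1.73958296e-04],
       [ 3.29547587e-01, -9.44137969e-01,  1.37243477e-03],
       [ 2.88042046e-04, -1.35309662e-03, -9.99999043e-01]]), 'wrist_force': array([ 0.50275548,  0.07186932, -0.63038004]), 'wrist_torque': array([-0.00095776,  0.01141268,  0.02957559]), 'gripper_force': 0.0, 'width': 0.9953186451497015}
```

View pics/top0.png

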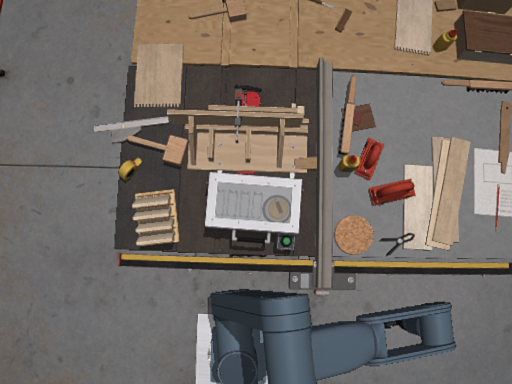

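View pics/scene0.png

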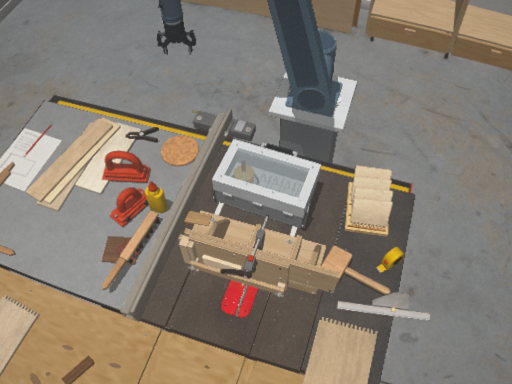

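```bash
python3 - <<'E'
from h import *
c=cam('top')
print('stand',onz(c,[(155,218)],.05),'trivet',onz(c,[(353,234)],.01))
print('hood corners',onz(c,[(212,172),(301,178),(298,238),(206,231)],.148))
print('handle',onz(c,[(233,243),(270,246)],.12),'btn',onz(c,[(286,241)],.08))
im=c['image']
a=cv2.resize(im[160:260,110:310],None,fx=4,fy=4,interpolation=cv2.INTER_CUBIC)
s=cam('scene')['image']
b=cv2.resize(s[130:240,200:400],None,fx=4,fy=4,interpolation=cv2.INTER_CUBIC)[:440]
cv2.imwrite('pics/crop1.png',cv2.resize(np.vstack([a,b]),None,fx=.7,fy=.7))
R=np.array([[0,1,0],[1,0,0],[0,0,-1.]])  # x tool -> y world
st=m.read_state(); T=st['tool_rot']
w=cam('wrist'); o=-w['R'].T@w['t']
print('cam in tool',T.T@(o-st['ee_pos'])); print('axes in tool',(T.T@w['R'].T).round(3))
E
```

```text
stand [[0.49665584 0.32370028 0.05      ]] trivet [[ 0.4629154  -0.42224683  0.01      ]]
hood corners [[ 0.65764464  0.11139527  0.148     ]
 [ 0.6464263  -0.20458623  0.148     ]
 [ 0.43362921 -0.19756677  0.148     ]
 [ 0.44810258  0.12346487  0.148     ]]
handle [[ 0.41082425  0.02883996  0.12      ]
 [ 0.40425796 -0.10195563  0.12      ]] btn [[ 0.42574202 -0.16134719  0.08      ]]
cam in tool [ 0.07855436 -0.00139553 -0.1429893 ]
axes in tool [[ 0.001 -0.953 -0.304]
 [ 1.     0.001 -0.001]
 [ 0.001 -0.304  0.953]]
```

View pics/crop1.png

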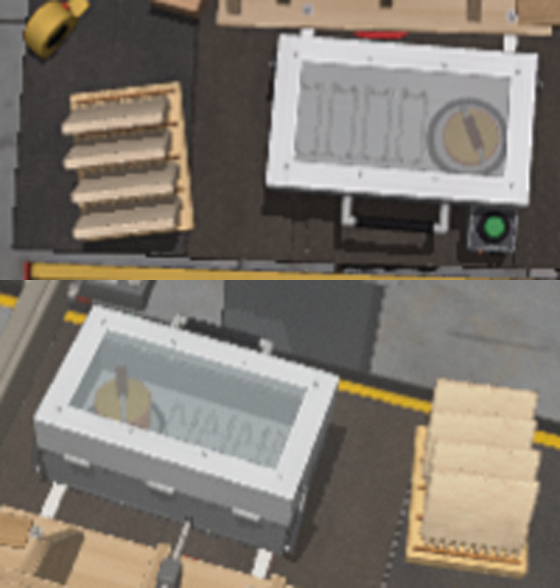

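```bash
cat >> h.py <<'E'
def rz(a): c,s=np.cos(a),np.sin(a); return np.array([[c,-s,0],[s,c,0],[0,0,1]])
def down(a): # tool down, tool x at world angle a, tool y = a-90deg
    return rz(a)@np.diag([1.,-1,-1])
def go(p,R): 
    m.reach(np.array(p,float),R)
E
python3 - <<'E'
from h import *
m.reach([.44,-.38,.35],down(np.pi)) 
c=cam('wrist'); cv2.imwrite('pics/w_tri.png',c['image'])
print(m.read_state()['joints'])
m.reach([.53,-.04,.42],down(np.pi)); c=cam('wrist'); cv2.imwrite('pics/w_cab.png',c['image'])
print(m.read_state()['joints'],m.read_state()['clock'])
m.reach([.50,.31,.36],down(np.pi)); c=cam('wrist'); cv2.imwrite('pics/w_st.png',c['image'])
print(m.read_state()['joints'],m.read_state()['clock'])
a=[cv2.imread(f'pics/w_{n}.png') for n in('tri','cab','st')]
E
python3 -c "
import cv2,numpy as np
a=[cv2.imread(f'pics/w_{n}.png') for n in('tri','cab','st')]
b=np.vstack([np.hstack(a[1:]),np.hstack([a[0],a[0]*0])]);cv2.imwrite('pics/w1.png',cv2.resize(b,(800,600)))"
```

```text
[-5.18394973e+01  1.54010006e+01  7.09491253e+01 -7.00893879e-03
  9.36757453e+01 -1.41774287e+02]
[-1.64625873e+01  9.79342492e+00  6.87914497e+01 -2.58686531e-02
  1.01470492e+02 -1.06367724e+02] 3.7
[ 2.08124541e+01  1.60788376e+01  6.86344441e+01 -2.80756018e-02
  9.52567241e+01 -6.90817651e+01] 5.0917
```

View pics/w1.png

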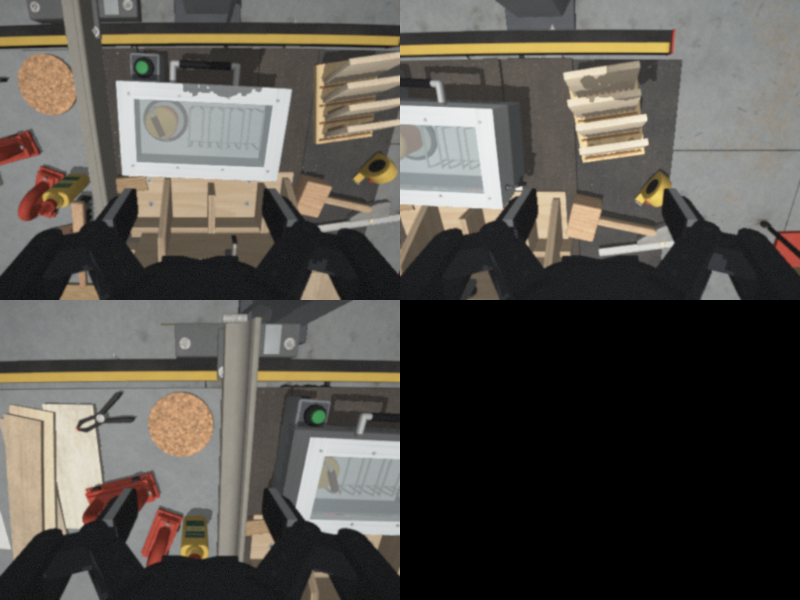

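```bash
cat >> h.py <<'E'
import pickle
def snap(tag,n='wrist'):
    c=cam(n); pickle.dump(c,open(f'pics/{tag}.pkl','wb')); cv2.imwrite(f'pics/{tag}.png',c['image']); return c
def load(tag): return pickle.load(open(f'pics/{tag}.pkl','rb'))
E
python3 - <<'E'
from h import *
m.reach([.45,.31,.32],down(np.pi)); a=snap('st1')
m.reach([.46,-.04,.40],down(np.pi)); b=snap('cab1')
print(m.read_state()['clock'])
im=np.hstack([a['image'][:300],b['image'][:300]])
cv2.imwrite('pics/v5.png',cv2.resize(np.vstack([a['image'][:300],b['image'][:300]]),(512*1,600)))
E
```

```text
6.9083
```

View pics/v5.png

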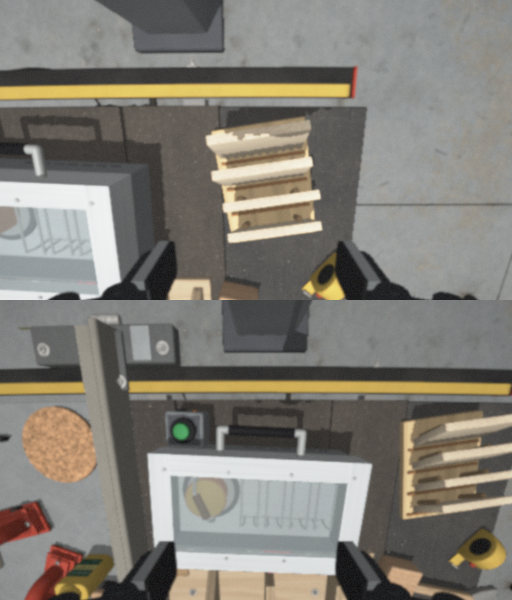

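```bash
python3 - <<'E'
from h import *
c=load('cab1'); im=c['image'].astype(int)
w=(im.min(2)>165).astype(np.uint8); w=cv2.morphologyEx(w,cv2.MORPH_OPEN,np.ones((5,5)))
n,l,s,_=cv2.connectedComponentsWithStats(w); k=l[165,250] or l[170,155]; print(s[k])
M=l==k
f=np.array([(x+.0,np.argmax(M[140:200,x])+139.5) for x in list(range(165,215))+list(range(310,360))])
P=onz(c,f,.148); A=np.polyfit(P[:,1],P[:,0],1); r=P[:,0]-np.polyval(A,P[:,1]); g=abs(r)<.004; A=np.polyfit(P[g,1],P[g,0],1)
print('front edge x=a*y+b',A,r.std())
L=np.array([(np.argmax(M[y])-.5,y) for y in range(165,240)]); R=np.array([(511.5-np.argmax(M[y][::-1]),y) for y in range(170,240)])
for e in(L,R):
    P=onz(c,e,.148); B=np.polyfit(P[:,0],P[:,1],1); print('side y=',B,np.polyval(B,.53), (P[:,1]-np.polyval(B,P[:,0])).std())
# handle dark bar
for x in range(232,297,8): 
    col=im[118:150,x].max(1); print(x,118+np.where(col<45)[0][[0,-1]] if (col<45).any() else None,end=' ')
print(onz(c,[(229,131),(298,134.5)],.12))
hsv=cv2.cvtColor(c['image'],cv2.COLOR_BGR2HSV); g=cv2.inRange(hsv,(45,120,60),(85,255,255)); y,x=np.nonzero(g); print('btn',x.mean(),y.mean(),onz(c,[(x.mean(),y.mean())],.085))
# sides
c=load('st1'); hsv=cv2.cvtColor(c['image'],cv2.COLOR_BGR2HSV); g=c['image'].min(2)
for x in(235,270,300): print(x,[ (y,int(g[y,x])) for y in range(115,250,1) if abs(int(g[y+1,x])-int(g[y-1,x]))>35])
E
```

```text
[  148   154   223    88 12418]
front edge x=a*y+b [0.04629701 0.46009536] 0.0004076054960140827
side y= [-0.04489705 -0.17452172] -0.1983171541252397 0.00046037714832593393
side y= [-0.04573332  0.15416382] 0.12992516559743783 0.000443166919738314
232 [125 135] 240 [126 135] 248 [127 135] 256 [127 136] 264 [127 135] 272 [128 136] 280 [128 136] 288 [129 137] 296 None [[ 0.42291164 -0.07756862  0.12      ]
 [ 0.42795719  0.02685793  0.12      ]]
btn 180.565 130.885 [[ 0.42596386 -0.16017159  0.085     ]]
235 [(135, 157), (136, 192), (152, 127), (167, 133), (168, 184), (187, 91), (190, 93), (191, 121), (200, 123), (201, 154), (202, 192), (210, 195), (211, 145), (212, 99), (214, 91), (215, 128), (216, 163), (229, 150), (230, 122), (232, 147), (233, 192), (241, 194), (242, 144), (243, 97)]
270 [(146, 138), (147, 115), (161, 108), (162, 140), (163, 175), (172, 188), (177, 128), (195, 116), (196, 145), (197, 182), (205, 200), (206, 149), (207, 97), (227, 130), (228, 171), (229, 196), (236, 211), (237, 165), (238, 113)]
300 [(134, 124), (143, 113), (157, 138), (158, 173), (159, 203), (167, 210), (168, 187), (172, 143), (173, 119), (191, 121), (192, 164), (193, 197), (200, 213), (201, 184), (202, 136), (203, 90), (222, 99), (223, 136), (224, 177), (225, 207), (232, 201), (233, 152), (234, 106)]
```

```bash
cat >> h.py <<'E'
YAW=-0.0457; O=np.array([.5616,-.0356,0])
def cab(p): return O+rz(YAW)@np.array(p,float)
def tocab(p): return (np.asarray(p)-O)@rz(YAW)
def hpos(th): # TCP for grasp of handle at hood angle th
    f=np.arctan2(.035,.227)+th; return cab([.088-.2297*np.cos(f),0,.085+.2297*np.sin(f)-.019])
HR=down(np.pi/2+YAW)
def st(k): return m.read_state()[k]
E
python3 - <<'E'
from h import *
p=hpos(0); print(p)
move_gripper(.30,25)
m.reach(p+[0,0,.10],HR); print(st('joints').round(0))
hit=m.movel(p,.15,max_force=8); print('down',hit,st('ee_pos'),st('wrist_force'))
if not hit:
    move_gripper(0,25); print('w',st('width')*85,st('ee_pos'))
    for th in np.linspace(.13,1.3,10):
        m.movel(hpos(th),.16); print(round(th,2),st('wrist_force').round(1),st('width').round(3))
    print(st('clock'))
E
```

```text
[ 0.42272774 -0.02924912  0.10100268]
[-19.   3. 107.  -0.  70. -17.]
down True [ 0.42211765 -0.0290089   0.10406636] [-3.80252106  1.51477445 11.15034958]
```

```bash
python3 - <<'E'
from h import *
m.sleep(.3); print(st('wrist_force'),st('wrist_torque'),st('ee_pos'),st('width'))
c=snap('hit'); t=snap('hits','scene')
cv2.imwrite('pics/v6.png',np.vstack([c['image'][100:384],cv2.resize(t['image'][100:230,180:400],(512,302))]))
E
```

```text
[-2.4688008   0.39630971  9.32156757] [ 0.08434849 -0.06743993  0.00100119] [ 0.42209847 -0.02903204  0.10410815] 0.29574622052913907
```

View pics/v6.png

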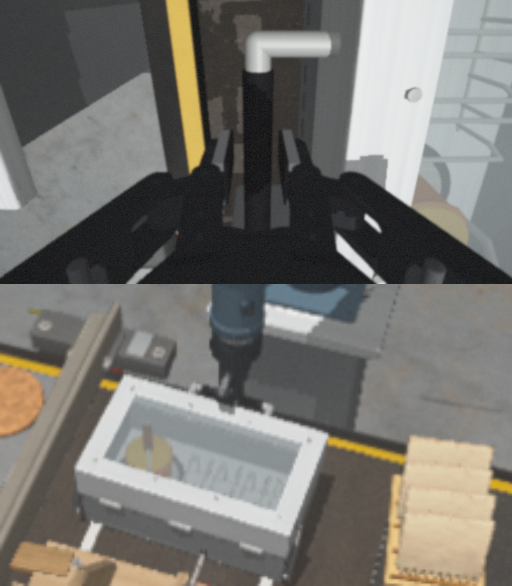

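```bash
sed -i 's/np.sin(f)-.019\]/np.sin(f)-.012]/' h.py; python3 - <<'E'
from h import *
m.movel(hpos(0),.1); print(st('wrist_force'))
move_gripper(0,25); print('w',st('width')*85,st('ee_pos'),st('wrist_force'))
for th in np.linspace(.13,1.3,10):
    m.movel(hpos(th),.16); print(round(th,2),st('wrist_force').round(1),st('width').round(3))
print(st('clock'))
E
```

```text
[0.3716819  0.39923947 0.17221909]
w 13.810029466216282 [ 0.42288375 -0.02927835  0.10796478] [ 0.13549111 -0.16066082  1.44316707]Traceback (most recent call last):
  File "<stdin>", line 5, in <module>
AttributeError: 'float' object has no attribute 'round'
```

```bash
python3 - <<'E'
from h import *
for th in np.linspace(.13,1.3,9):
    m.movel(hpos(th),.16); print(round(th,2),st('wrist_force').round(1),round(st('width')*85,1))
move_gripper(.35)
m.movel(st('ee_pos')+[-.0,0,.07],.2)
m.reach([.45,-.04,.42],down(np.pi)); a=snap('cab2')
m.reach([.44,-.36,.36],down(np.pi)); b=snap('tri2')
print(st('clock'))
cv2.imwrite('pics/v7.png',np.vstack([a['image'][:300],b['image'][:300]]))
E
```

```text
0.13 [ 1.7 -0.9 -5.9] 13.5
0.28 [-3.1 -2.2 -3.7] 13.7
0.42 [-6.6 -1.5 -0.2] 14.1
0.57 [-12.8  -2.4   7.7] 13.6
0.72 [-16.8  -1.9  16. ] 14.0
0.86 [-11.6  -0.   16.8] 13.8
1.01 [-4.1  0.  12.9] 13.7
1.15 [-0.7 -1.2  7.9] 13.9
1.3 [ 1.5 -0.6  4.1] 13.8
17.575
```

View pics/v7.png

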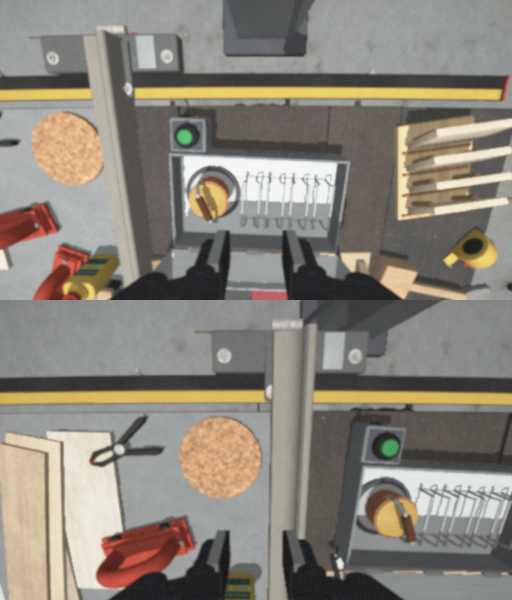

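```bash
python3 - <<'E'
from h import *
b=load('tri2'); 
def orange(c):
    h=cv2.cvtColor(c['image'],cv2.COLOR_BGR2HSV); return h
h=orange(b); print('triv hsv',h[155,220],'grip',h[222,405],'lid',h[215,385])
m.reach([.47,-.12,.33],down(np.pi)); a=snap('pot3')
m.reach([.46,.03,.30],down(np.pi)); r=snap('rack3')
print(st('clock'))
A=cv2.resize(a['image'][80:280,100:400],(600,400)); 
cv2.imwrite('pics/v8.png',np.vstack([cv2.resize(a['image'][100:250,130:380],(750,450))[:, :],])); 
cv2.imwrite('pics/v9.png',cv2.resize(r['image'][60:290,120:420],(780,598)))
E
```

```text
triv hsv [ 13 104 209] grip [ 10 115  89] lid [ 21 128 222]
19.2917
```

View pics/v8.png

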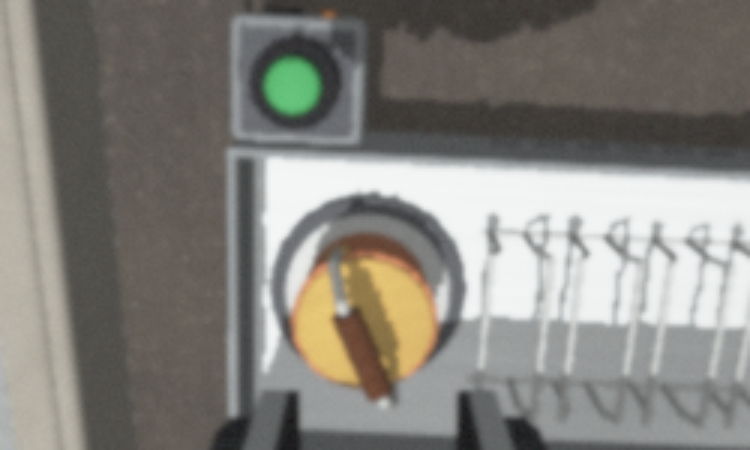

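View pics/v9.png

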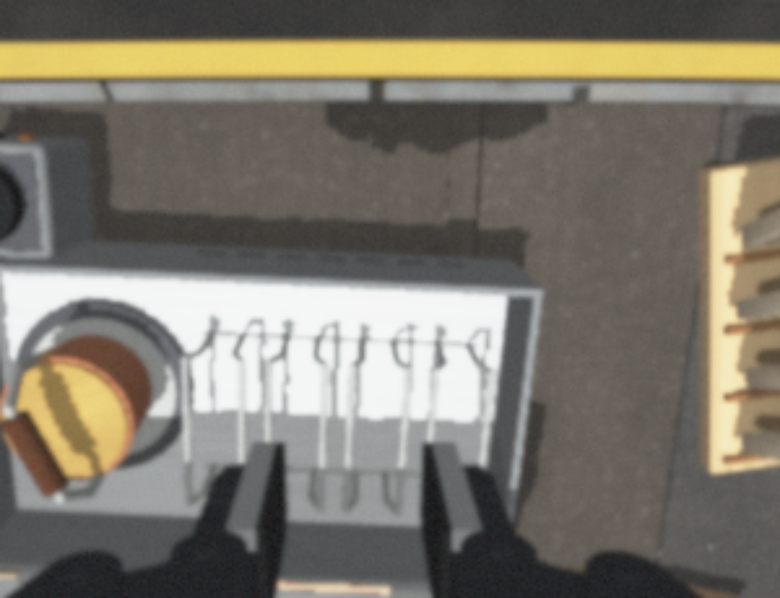

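```bash
python3 - <<'E'
from h import *
c=load('rack3'); g=c['image'].min(2).astype(float)
from scipy.signal import find_peaks
for r in (222,226,230,234):
    row=g[r-1:r+2,185:312].mean(0); p,_=find_peaks(row,prominence=12); 
    # subpixel
    q=[185+np.average(np.arange(k-1,k+2),weights=row[k-1:k+2]-row[k-2:k+3].min()+1e-3) for k in p]
    P=tocab(onz(c,[(x,r) for x in q],.073)); print(r,np.round(P[:,1]*1000,1),round(P[0,0],3))
a=load('pot3')
print('pot3 wire ends',(tocab(onz(a,[(130+491/3,100+250/3),(130+481/3,100+372/3),(130+543/3,100+258/3),(130+541/3,100+374/3)],.074))*1000).round(1))
print('rack3 wire ends',(tocab(onz(c,[(120+187/2.6,60+355/2.6),(120+187/2.6,60+462/2.6),(120+349/2.6,60+362/2.6),(120+349/2.6,60+467/2.6),(120+486/2.6,60+368/2.6),(120+484/2.6,60+466/2.6)],.074))*1000).round(1))
# feet cross bars at floor
print('feet',(tocab(onz(a,[(130+500/3,100+231/3)],.026))*1000).round(1))
# button
for n in('pot3','tri2','cab1'):
    k=load(n); h=cv2.cvtColor(k['image'],cv2.COLOR_BGR2HSV); G=cv2.inRange(h,(45,120,60),(85,255,255)); ct=max(cv2.findContours(G,0,1)[0],key=cv2.contourArea); e=cv2.minEnclosingCircle(ct); print('btn',e,[onz(k,[e[0]],z).round(4) for z in(.08,.09)])
# pot grip, two views
def grip(k,box):
    h=cv2.cvtColor(k['image'],cv2.COLOR_BGR2HSV); x0,y0,x1,y1=box; s=cv2.inRange(h,(0,90,40),(14,255,130)); M=np.zeros_like(s); M[y0:y1,x0:x1]=s[y0:y1,x0:x1]
    cs=cv2.findContours(cv2.morphologyEx(M,cv2.MORPH_OPEN,np.ones((2,2))),0,1)[0]; r=cv2.minAreaRect(max(cs,key=cv2.contourArea)); return r
# hot plate ring / lid
for n,b in(('pot3',(236,195,268,240)),('tri2',(390,195,425,250))):
    k=load(n); r=grip(k,b); bp=cv2.boxPoints(r); 
    ed=sorted([(np.linalg.norm(bp[i]-bp[(i+1)%4]),(bp[i]+bp[(i+1)%4])/2) for i in range(4)],key=lambda t:t[0])[:2]
    E=np.array([ed[0][1],ed[1][1]]); W=onz(k,E,.126); d=W[0]-W[1]; print(n,r,onz(k,[r[0]],.126),np.linalg.norm(d),np.degrees(np.arctan2(d[1],d[0])))
h=cv2.cvtColor(load('tri2')['image'],cv2.COLOR_BGR2HSV); G=cv2.inRange(h,(5,60,120),(20,170,255)); ct=max(cv2.findContours(cv2.morphologyEx(G,cv2.MORPH_CLOSE,np.ones((7,7))),0,1)[0],key=cv2.contourArea)
P=onz(load('tri2'),ct.reshape(-1,2),.009)[:,:2].astype(np.float32); print('trivet',cv2.minEnclosingCircle(P))
E
```

```text
222 [-28.6   2.2  16.9  48.6  63.4  78.1  94.4 109.3 127.8 140.8] -0.011
226 [-28.8   2.2  17.1  48.   63.5  94.5 109.4 140.4] -0.005
230 [-28.9   2.1  17.1  48.1  63.7  94.7 140.7] 0.002
234 [-29.    2.1  48.3  63.2  94.3 140.3] 0.008
pot3 wire ends [[-51.8 -28.3  74. ]
 [ 15.3 -27.6  74. ]
 [-48.8  -1.6  74. ]
 [ 15.    4.2  74. ]]
rack3 wire ends [[-51.  -26.2  74. ]
 [ 14.  -27.8  74. ]
 [-51.   62.2  74. ]
 [ 12.8  65.1  74. ]
 [-51.  137.4  74. ]
 [  8.6 142.5  74. ]]
feet [[-49.5 -16.7  26. ]]
btn ((227.1413116455078, 127.85326385498047), 9.394134521484375) [array([[ 0.4261, -0.1589,  0.08  ]]), array([[ 0.4253, -0.1579,  0.09  ]])]
btn ((389.0, 147.0), 9.219644546508789) [array([[ 0.4269, -0.1507,  0.08  ]]), array([[ 0.4254, -0.1556,  0.09  ]])]
btn ((180.44354248046875, 131.01612854003906), 8.165936470031738) [array([[ 0.4266, -0.1617,  0.08  ]]), array([[ 0.4257, -0.1591,  0.09  ]])]
pot3 ((252.05174255371094, 219.12066650390625), (28.362192153930664, 8.140999794006348), 66.80140686035156) [[ 0.54460022 -0.12374717  0.126     ]] 0.041624987723602694 -158.58526756300847
tri2 ((409.33990478515625, 229.80615234375), (23.910062789916992, 8.394754409790039), 77.00537872314453) [[ 0.54559067 -0.1229132   0.126     ]] 0.04194590431840881 -158.67200568768934
trivet ((0.6553572416305542, -0.8272558450698853), 0.22655737400054932)
```

```bash
python3 - <<'E'
from h import *
a=load('pot3');c=load('rack3')
print((tocab(onz(a,[(130+530/3,100+420/3),(130+493/3,100+252/3),(130+620/3,100+258/3),(130+620/3,100+420/3)],.073))*1000).round(1))
print((tocab(onz(a,[(130+500/3,100+231/3),(130+500/3,100+378/3)],.026))*1000).round(1))
print((tocab(onz(c,[(120+335/2.6,60+337/2.6),(120+335/2.6,60+469/2.6)],.026))*1000).round(1))
print((tocab(onz(c,[(120+335/2.6,60+365/2.6),(120+335/2.6,60+512/2.6)],.073))*1000).round(1))
k=load('tri2');h=cv2.cvtColor(k['image'],cv2.COLOR_BGR2HSV); G=cv2.inRange(h,(8,50,100),(20,190,255)); G[:, 275:]=0; G[:90]=0; G[:,:170]=0; G[205:]=0
ct=max(cv2.findContours(cv2.morphologyEx(G,cv2.MORPH_CLOSE,np.ones((5,5))),0,1)[0],key=cv2.contourArea)
P=onz(k,ct.reshape(-1,2),.010)[:,:2]; print('trivet',cv2.minEnclosingCircle(P.astype(np.float32)),cv2.fitEllipse((P*1000).astype(np.float32)))
E
```

```text
[[ 42.8   1.5  73. ]
 [-50.5 -27.   73. ]
 [-50.4  37.7  73. ]
 [ 40.6  50.3  73. ]]
[[-49.5 -16.7  26. ]
 [ 40.3  -8.4  26. ]]
[[-49.9  53.5  26. ]
 [ 39.8  57.   26. ]]
[[-48.6  54.6  73. ]
 [ 43.1  58.2  73. ]]
trivet ((0.4597289562225342, -0.421924352645874), 0.0753086730837822) ((459.8128662109375, -421.7552490234375), (147.58030700683594, 148.6291961669922), 40.54269027709961)
```

```bash
cat >> h.py <<'E'
def trivet(n='top'):
    k=snap('tv_'+n,n);h=cv2.cvtColor(k['image'],cv2.COLOR_BGR2HSV); G=cv2.inRange(h,(8,50,100),(20,190,255))
    c=proj(k,[.46,-.422,.01])[0].astype(int); M=np.zeros_like(G); s=45 if n!='wrist' else 90
    sl=np.s_[max(0,c[1]-s):c[1]+s,max(0,c[0]-s):c[0]+s]; M[sl]=G[sl]
    M=cv2.morphologyEx(M,cv2.MORPH_CLOSE,np.ones((5,5))); M=cv2.morphologyEx(M,cv2.MORPH_OPEN,np.ones((5,5)))
    ct=max(cv2.findContours(M,0,1)[0],key=cv2.contourArea)
    P=onz(k,ct.reshape(-1,2),.010)[:,:2]; e=cv2.fitEllipse((P*1000).astype(np.float32)); return np.round(e[0],1),np.round(e[1],1)
E
python3 - <<'E'
from h import *
R=down(np.radians(201.4)); g=np.array([.545,-.1233,.107])
move_gripper(.42,40); m.reach(g+[0,0,.12],R); print(trivet('top'),trivet('scene'),st('joints').round())
hit=m.movel(g,.15,max_force=10); print(hit,st('ee_pos'))
if not hit:
    move_gripper(0,50); print('w',st('width')*85,st('wrist_force'))
    m.movel(g+[0,0,.14],.15); print(st('width')*85,st('wrist_force'),trivet('top'),trivet('scene'),st('clock'))
E
```

```text
(array([ 461.6, -424.6]), array([146.6, 147.5])) (array([ 452.7, -423.9]), array([143.9, 182. ])) [ -24.   16.   87.    0.   77. -136.]
False [ 0.54571614 -0.12336694  0.10803032]
w 11.95007230845736 [ 0.2853457  -0.18693123  5.04002322]
12.126523292867263 [-0.2832949  -0.30121018 -4.95857501] (array([ 461.6, -424.6]), array([146.6, 147.5])) (array([ 447.4, -420.3]), array([152.3, 188.3])) 22.875
```

```bash
python3 - <<'E'
from h import *
t=np.array([.4605,-.423])
p=st('ee_pos'); m.movel([*t,.247],.25)
print(trivet('scene'))
m.movel([*t,.11],.2); hit=m.movel([*t,.080],.04,max_force=4); print(hit,st('ee_pos'),st('wrist_force'))
move_gripper(.42); m.movel([*t,.26],.25)
m.reach([.44,-.36,.36],down(np.pi)); b=snap('tri3')
h=cv2.cvtColor(b['image'],cv2.COLOR_BGR2HSV); print(trivet('wrist'),st('clock'))
cv2.imwrite('pics/v10.png',b['image'][90:300,100:400])
E
```

```text
(array([ 415.1, -451.4]), array([138.4, 325.7]))
True [ 0.46080833 -0.42369629  0.08568053] [ 0.86854409 -1.92851355  3.98791889]
(array([ 459.8, -421.8]), array([147.4, 148.6])) 27.6
```

View pics/v10.png

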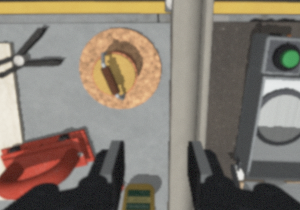

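```bash
python3 - <<'E'
from h import *
m.reach([.46,.40,.32],down(-np.pi/2)); a=snap('st2'); print(st('joints').round(),st('clock'))
b=load('st1')
cv2.imwrite('pics/v11.png',np.hstack([cv2.resize(a['image'][60:300,100:400],(375,300)),cv2.resize(b['image'][100:260,180:345],(309,300))]))
E
```

```text
[  30.   19.   70.   -0.   91. -149.] 30.3417
```

View pics/v11.png

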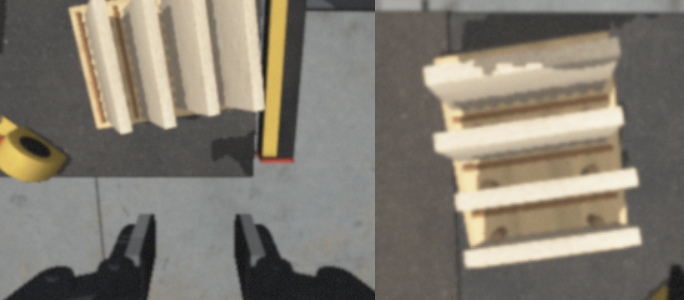

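```bash
cat > tri.py <<'E'
from h import *
def tri(c1,p1,c2,p2):
    o1,d1=ray(c1,[p1]);o2,d2=ray(c2,[p2]);d1=d1[0]/np.linalg.norm(d1);d2=d2[0]/np.linalg.norm(d2)
    s=np.linalg.lstsq(np.c_[d1,-d2],o2-o1,rcond=None)[0]; a=o1+s[0]*d1;b=o2+s[1]*d2; return (a+b)/2,np.linalg.norm(a-b)
E
python3 - <<'E'
from tri import *
b=load('st1');a=load('st2')
f1=lambda p:((p[0]-375)/1.873+180,p[1]/1.873+100); f2=lambda p:(p[0]/1.25+100,p[1]/1.25+60)
for n,p,q in((4,(640.5,236.5),(124.5,132)),(3,(637,178),(169,126)),(2,(623,118),(213,114))):
    print(n,*tri(b,f1(p),a,f2(q)))
# strips in st1 on plane z=.124 ; mask
g=b['image'].min(2); M=(g>155).astype(np.uint8); M[:100]=0;M[260:]=0;M[:,:200]=0;M[:,335:]=0
cs=[c for c in cv2.findContours(cv2.morphologyEx(M,cv2.MORPH_OPEN,np.ones((3,3))),0,1)[0] if cv2.contourArea(c)>150]
for c in cs:
    P=onz(b,c.reshape(-1,2),.124)[:,:2]*1000; r=cv2.minAreaRect(P.astype(np.float32)); print(np.round(r[0],1),np.round(r[1],1),round(r[2],2), cv2.boundingRect(c))
E
```

```text
4 [0.53131196 0.39943172 0.12282556] 0.0016756366653793199
3 [0.48604393 0.39307234 0.12487443] 0.0019458513923298233
2 [0.44267727 0.37991628 0.13017548] 0.0013998931150761371
[538.9 335.7] [ 14.1 127.9] 8.55 (228, 222, 94, 20)
[496.1 330.5] [ 30.8 126.1] 1.33 (223, 190, 97, 25)
[452.4 318. ] [ 21.9 127.9] 6.73 (212, 156, 101, 27)
[416.1 310.5] [120.8  23.1] 89.91 (206, 131, 100, 20)
```

```bash
python3 - <<'E'
from h import *
b=load('st1'); g=b['image'].min(2).astype(int)
S=rz(np.radians(8.5)); 
def uv(p,z=.124): return (onz(b,p,z)@S)[:,:2]*1000
for n,bx in((4,(222,243)),(3,(188,212)),(2,(155,180)),(1,(125,150))):
    F=[];
    for x in range(240,306,5):
        col=g[bx[0]:bx[1],x]; d=np.diff(col); k=int(np.argmax(d)); k2=int(np.argmin(d)); F.append((x,bx[0]+k+.5,bx[0]+k2+.5))
    F=np.array(F); print(n,'front u',uv(F[:,:2])[:,0].round(0),'back u',uv(F[:,[0,2]])[:,0].round(0))
    M=(g>150); 
    rows=range(bx[0]+4,bx[1]-8,2)
    for y in rows:
        xs=np.where(M[y,195:340])[0]+195
        if len(xs): print('   ends v',y,uv([(xs[0]-.5,y),(xs[-1]+.5,y)]).round(0).tolist())
E
```

```text
4 front u [575. 575. 576. 575. 576. 576. 575. 575. 576. 575. 576. 576. 576. 577.] back u [590. 590. 591. 590. 590. 589. 590. 590. 591. 589. 590. 589. 589. 590.]
   ends v 226 [[565.0, 195.0], [584.0, 317.0]]
   ends v 228 [[568.0, 195.0], [587.0, 317.0]]
   ends v 230 [[571.0, 196.0], [589.0, 315.0]]
   ends v 232 [[575.0, 202.0], [590.0, 299.0]]
   ends v 234 [[576.0, 189.0], [590.0, 278.0]]
3 front u [531. 531. 530. 531. 531. 531. 532. 531. 531. 532. 531. 531. 531. 531.] back u [545. 545. 546. 545. 545. 546. 545. 545. 544. 544. 545. 545. 544. 544.]
   ends v 192 [[517.0, 195.0], [535.0, 318.0]]
   ends v 194 [[519.0, 194.0], [538.0, 318.0]]
   ends v 196 [[522.0, 195.0], [541.0, 319.0]]
   ends v 198 [[525.0, 195.0], [543.0, 317.0]]
   ends v 200 [[528.0, 196.0], [545.0, 308.0]]
   ends v 202 [[530.0, 194.0], [544.0, 287.0]]
2 front u [486. 486. 487. 487. 486. 486. 487. 487. 486. 486. 487. 487. 486. 486.] back u [499. 499. 499. 478. 506. 505. 498. 506. 506. 505. 506. 506. 505. 499.]
   ends v 159 [[473.0, 195.0], [490.0, 311.0]]
   ends v 161 [[475.0, 195.0], [493.0, 311.0]]
   ends v 163 [[478.0, 194.0], [495.0, 312.0]]
   ends v 165 [[481.0, 195.0], [498.0, 312.0]]
   ends v 167 [[483.0, 195.0], [500.0, 308.0]]
   ends v 169 [[486.0, 194.0], [502.0, 305.0]]
   ends v 171 [[487.0, 185.0], [504.0, 301.0]]
1 front u [452. 447. 448. 451. 451. 451. 454. 456. 457. 458. 459. 458. 458. 458.] back u [463. 454. 454. 467. 468. 467. 467. 467. 468. 467. 467. 468. 468. 453.]
   ends v 131 [[439.0, 200.0], [440.0, 209.0]]
   ends v 133 [[440.0, 194.0], [451.0, 263.0]]
   ends v 135 [[442.0, 189.0], [460.0, 308.0]]
   ends v 137 [[444.0, 186.0], [462.0, 307.0]]
   ends v 139 [[446.0, 186.0], [464.0, 305.0]]
   ends v 141 [[449.0, 185.0], [466.0, 299.0]]
```

```bash
cat >> h.py <<'E'
SY=np.radians(8.5); LEAN=.35; D=.030
SU={1:(.4480,.2445),2:(.4930,.248),3:(.538,.2535),4:(.5825,.253)}
SLOT={1:.1248,2:.0788,3:.0328,4:-.0132}
def pick(i):
    s,c=np.sin(LEAN),np.cos(LEAN); W=rz(SY); a=W@[-s,0,c]
    R=W@np.array([[0,c,s],[1,0,0],[0,s,-c]]); T=W@np.array([*SU[i],.124])
    move_gripper(.33,40); m.reach(T+a*.05,R)
    hit=m.movel(T-a*D,.15,max_force=8); print('pick',i,hit,st('ee_pos').round(4),st('wrist_force').round(1))
    if hit: return False
    move_gripper(0,60); w=st('width')*85; print('w',round(w,1),st('wrist_force').round(1))
    m.movel(T+a*.085,.2); return True
def place(k,x=-.005):
    R=down(np.pi+YAW); y=SLOT[k]
    m.reach(cab([x-.085,y,.24]),R); print('at',st('width')*85)
    m.movel(cab([x,y,.175]),.2); f0=st('wrist_force')
    m.movel(cab([x,y,.112]),.08,max_force=15); print('low',(st('wrist_force')-f0).round(1),st('ee_pos').round(4))
    hit=m.movel(cab([x,y,.100]),.03,max_force=6); print('seat',hit,(st('wrist_force')-f0).round(1),(tocab(st('ee_pos'))*1000).round(1),st('clock'))
def release(k,x=-.005):
    move_gripper(.28); m.movel(cab([x,SLOT[k],.15]),.15); m.movel(cab([x-.04,SLOT[k],.24]),.25)
E
python3 - <<'E'
from h import *
if pick(1): place(1)
E
```

```text
pick 1 False [0.4173 0.3097 0.0961] [-0.3  0.  -0.2]
w 10.9 [-1.4 -1.   3.1]
at 10.250137788596575
low [-1.3 -2.3 -0.8] [0.5625 0.0892 0.1123]
seat True [ 0.2 -0.6  5.1] [ -3.6 124.7 106.3] 38.6333
```

```bash
python3 - <<'E'
from h import *
release(1)
m.reach([.46,.03,.32],down(np.pi)); r=snap('r1'); print(st('clock'))
cv2.imwrite('pics/v12.png',cv2.resize(r['image'][60:290,120:420],(780,598)))
E
```

```text
40.5
```

View pics/v12.png

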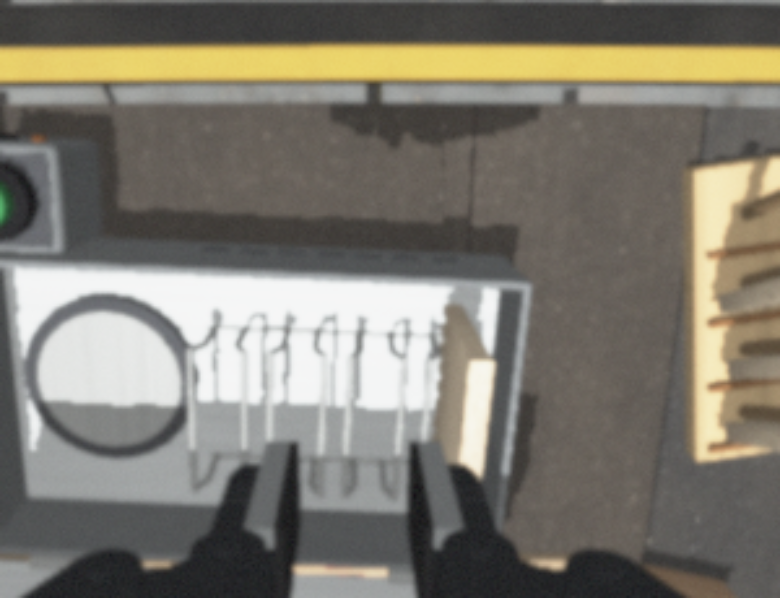

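```bash
python3 - <<'E'
from h import *
r=load('r1'); print((tocab(onz(r,[(120+471/2.6,60+359/2.6),(120+493/2.6,60+359/2.6)],.134))*1000).round(1))
if pick(2): place(2); release(2)
if pick(3): place(3); release(3)
E
```

```text
[[-70.8 121.8 134. ]
 [-71.3 132.4 134. ]]
pick 2 False [0.4614 0.3196 0.0962] [-0.9 -0.1  0.7]
w 10.5 [0.3 0.1 3.1]
at 10.877970450766965
low [-0.4 -0.5 -1.1] [0.5604 0.0433 0.1123]
seat True [0.3 1.  6. ] [ -3.6  78.7 106.5] 48.0833
pick 3 False [0.5052 0.3317 0.0962] [-0.1  0.4  0.1]
w 10.4 [-1.2 -0.5  3.8]
at 10.409533694756123
low [-0.7 -1.1 -0.3] [ 0.5583 -0.0027  0.1123]
seat True [ 0.5 -0.4  5. ] [ -3.6  32.6 106.5] 56.9
```

```bash
python3 - <<'E'
from h import *
if pick(4): place(4); release(4)
m.reach([.44,.03,.34],down(np.pi)); r=snap('r4'); 
m.reach([.44,-.36,.36],down(np.pi)); t=snap('t4'); print(trivet('wrist'),st('clock'))
cv2.imwrite('pics/v13.png',np.hstack([cv2.resize(r['image'][90:290,130:380],(500,400)),cv2.resize(t['image'][90:290,150:300],(300,400))]))
E
```

```text
pick 4 False [0.5493 0.3378 0.0963] [-1.2  0.1  0.8]
w 10.5 [-0.4 -0.   3. ]
at 10.672007770184551
low [-1.  -1.8  1.3] [ 0.5561 -0.0487  0.1123]
seat True [ 0.9 -1.6  5.4] [ -3.7 -13.4 106.8] 65.7917
(array([ 461.4, -418.9]), array([145.8, 157.9])) 69.3
```

View pics/v13.png

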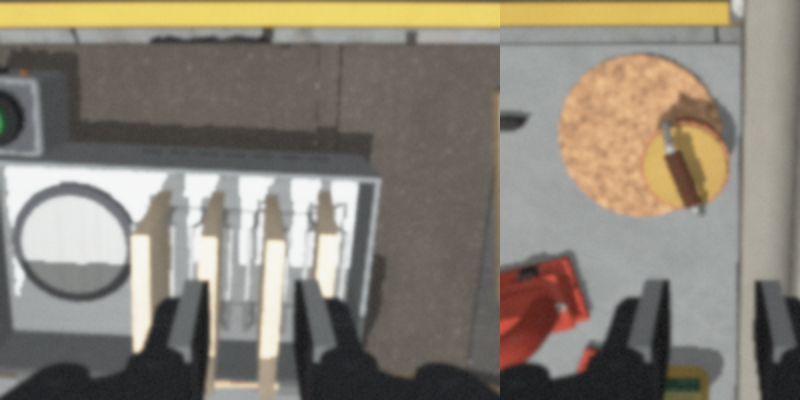

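```bash
python3 - <<'E'
from h import *
r=load('r4'); print('side fronts',(tocab(onz(r,[(130+u/2,90+v/2) for u,v in((141,234),(207,238),(271,240),(327,237))],.134))*1000).round(1).tolist())
t=load('t4'); h=cv2.cvtColor(t['image'],cv2.COLOR_BGR2HSV)
s=cv2.inRange(h,(0,90,40),(14,255,130)); M=np.zeros_like(s); M[160:200,225:260]=s[160:200,225:260]
ct=max(cv2.findContours(cv2.morphologyEx(M,cv2.MORPH_OPEN,np.ones((2,2))),0,1)[0],key=cv2.contourArea); q=cv2.minAreaRect(ct); bp=cv2.boxPoints(q)
ed=sorted([(np.linalg.norm(bp[i]-bp[(i+1)%4]),(bp[i]+bp[(i+1)%4])/2) for i in range(4)],key=lambda e:e[0])[:2]
W=onz(t,[ed[0][1],ed[1][1]],.105); d=W[0]-W[1]; print('grip',q,onz(t,[q[0]],.105),np.linalg.norm(d),np.degrees(np.arctan2(d[1],d[0])))
# trivet edge: left boundary points of cork
G=cv2.inRange(h,(8,50,100),(20,190,255)); G[:,275:]=0;G[:,:170]=0;G[:105]=0;G[210:]=0
E=cv2.morphologyEx(G,cv2.MORPH_CLOSE,np.ones((5,5)))
P=[]
for y in range(120,192): 
    x=np.where(E[y])[0]; P.append((x[0]-.5,y))
for x in range(195,232): 
    y=np.where(E[:,x])[0]; P+= [(x,y[0]-.5)]
P=onz(t,P,.010)[:,:2]; A=np.c_[2*P,np.ones(len(P))]; z=np.linalg.lstsq(A,(P**2).sum(1),rcond=None)[0]; print('trivet',z[:2],np.sqrt(z[2]+z[:2]@z[:2]))
# lid yellow circle
L=cv2.inRange(h,(18,60,100),(30,255,255)); L[:150]=0;L[205:]=0;L[:,:215]=0;L[:,270:]=0
y,x=np.nonzero(L); print('lid bbox',x.min(),x.max(),y.min(),y.max(), onz(t,[((x.min()+x.max())/2,(y.min()+y.max())/2)],.074))
E
```

```text
side fronts [[-65.1, -10.1, 134.0], [-64.3, 34.5, 134.0], [-64.8, 77.8, 134.0], [-68.8, 115.5, 134.0]]
grip ((242.08619689941406, 180.46551513671875), (27.29721450805664, 7.242117881774902), 68.19859313964844) [[ 0.4736405  -0.37714837  0.105     ]] 0.04203028030912859 -159.5472889515399
trivet [ 0.46034389 -0.42118715] 0.07533043366251338
lid bbox 222 262 153 192 [[ 0.46902457 -0.37863848  0.074     ]]
```

```bash
python3 - <<'E'
from h import *
R=down(np.radians(200.5)); g=np.array([.4733,-.3775,.086]); t=np.array([.4601,-.4215])
move_gripper(.38,40); m.reach(g+[0,0,.10],R)
hit=m.movel(g,.15,max_force=10); print(hit,st('ee_pos'),st('wrist_force'))
if not hit:
    move_gripper(0,50); print('w',st('width')*85,st('wrist_force'))
    m.movel(g+[0,0,.04],.15); m.movel([*t,g[2]+.04],.15)
    hit=m.movel([*t,.078],.04,max_force=4); print(hit,st('ee_pos'))
    move_gripper(.42); m.movel([*t,.24],.25)
m.reach([.44,-.36,.36],down(np.pi)); a=snap('t5')
m.reach([.44,.10,.32],down(np.pi)); r=snap('r5'); print(st('clock'))
cv2.imwrite('pics/v14.png',np.hstack([cv2.resize(r['image'][90:290,100:350],(500,400)),cv2.resize(a['image'][90:290,150:300],(300,400))]))
E
```

```text
False [ 0.47403724 -0.37837759  0.08755444] [ 0.34597159 -0.16436441 -0.11706446]
w 12.027750108197743 [ 1.04907646 -2.22112192  6.11933431]
True [ 0.46025587 -0.4219837   0.08755032]
76.7
```

View pics/v14.png

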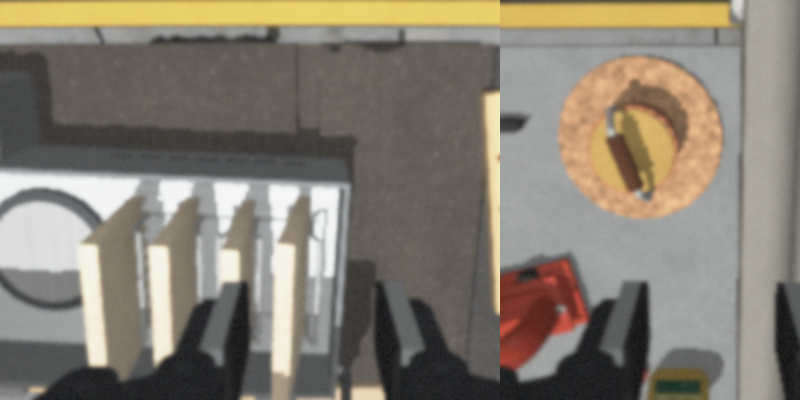

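```bash
python3 - <<'E'
from h import *
r=load('r5'); f=lambda L,z:(tocab(onz(r,[(100+u/2,90+v/2) for u,v in L],z))*1000).round(1)[:,:2].tolist()
print('topR',f([(101,245),(168,246),(241,250),(297,245)],.134)); print('topL',f([(79,243),(148,246),(220,250),(272,245)],.134)); print('botR',f([(142,198),(199,197),(255,200),(309,198)],.024))
a=load('t5');h=cv2.cvtColor(a['image'],cv2.COLOR_BGR2HSV)
s=cv2.inRange(h,(0,90,40),(14,255,130)); M=np.zeros_like(s); M[150:192,195:228]=s[150:192,195:228]
q=cv2.minAreaRect(max(cv2.findContours(cv2.morphologyEx(M,cv2.MORPH_OPEN,np.ones((2,2))),0,1)[0],key=cv2.contourArea)); print('grip',onz(a,[q[0]],.106))
E
```

```text
topR [[-64.2, -2.0], [-65.5, 41.4], [-65.0, 88.5], [-70.1, 124.4]]
topL [[-64.9, -16.2], [-64.9, 28.5], [-64.3, 74.9], [-69.3, 108.4]]
botR [[-61.5, -7.7], [-64.5, 40.1], [-64.0, 86.9], [-67.8, 131.9]]
grip [[ 0.45903736 -0.41977367  0.106     ]]
```

```bash
cat > fix.py <<'E'
from h import *
R=down(np.pi+YAW)
def fix(k,y,op,dx):
    move_gripper(op,25); m.reach(cab([-.045,y,.24]),R); m.movel(cab([-.005,y,.165]),.2)
    hit=m.movel(cab([-.005,y,.108]),.1,max_force=6); print(k,'down',hit,st('wrist_force').round(1))
    if hit: return
    move_gripper(0,30); print('w',round(st('width')*85,1),(tocab(st('ee_pos'))*1000).round(1),st('wrist_force').round(1))
    f=m.movel(cab([-.005+dx,SLOT[k],.108]),.03,max_force=15); g=m.movel(cab([-.005+dx,SLOT[k],.1035]),.03,max_force=8); print(f,g,(tocab(st('ee_pos'))*1000).round(1),st('wrist_force').round(1))
    move_gripper(.30); m.movel(cab([-.005+dx,SLOT[k],.16]),.15); m.movel(cab([-.045,SLOT[k],.24]),.25)
E
python3 - <<'E'
from fix import *
fix(4,SLOT[4]+.002,.32,-.004)
fix(3,SLOT[3],.32,-.004)
fix(2,SLOT[2],.32,-.004)
fix(1,.122,.36,0)
m.reach([.42,.10,.34],down(np.pi)); r=snap('r6'); print(st('clock'))
g=r['image'].min(2).astype(int)
for y in range(190,250,4):
    d=np.diff(g[y,120:300]); print(y,[(121+i,int(d[i])) for i in range(len(d)) if abs(d[i])>28])
E
```

```text
4 down False [-0.6  0.4  0.6]
w 11.3 [ -4.2 -12.1 109.1] [-1.2 -3.9  3.8]
False True [ -7.7 -13.8 108. ] [ 0.3 -0.5  4.9]
3 down False [-0.5  0.5 -0.2]
w 10.8 [ -4.2  32.7 109.1] [-0.4  0.2  4.3]
False True [ -7.3  32.5 108.3] [-0.3  0.2  4.5]
2 down False [-0.7 -0.9  0.2]
w 11.3 [ -4.1  78.7 109.1] [-0.5 -0.6  4.7]
False True [ -7.3  78.7 108.4] [-0.3  0.5  5. ]
1 down False [ 0.4 -0.3 -0.2]
w 10.9 [ -4.2 122.2 109.1] [0.7 1.4 5. ]
False True [ -3.8 124.7 108.2] [0.1 0.1 4.9]
93.3333
190 [(172, -31), (182, 32)]
194 [(141, 29), (169, -40), (170, -30), (182, 39), (197, -41), (209, 40), (210, 30), (224, -39), (234, 36), (235, 34), (250, -41), (262, 35), (268, -41), (269, -47), (273, -29), (274, -31)]
198 [(146, 31), (147, 41), (148, 38), (165, -41), (166, -42), (193, -45), (194, -39), (209, 31), (210, 36), (221, -38), (222, -63), (235, 38), (236, 34), (248, -40), (249, -62), (250, -29), (261, 37), (268, -59), (269, -45), (273, -31)]
202 [(151, 38), (152, 42), (153, 37), (161, -42), (162, -40), (185, 38), (191, -55), (192, -41), (210, 40), (211, 31), (219, -56), (220, -37), (236, 31), (
[... 1750 characters left out ...]
4, 36), (246, 32), (254, -31), (265, -36), (266, -43), (268, 33), (271, -38), (272, -29)]
238 [(147, 39), (155, -36), (156, -46), (172, 30), (173, 41), (188, -40), (189, -48), (201, 40), (233, 44), (234, 40), (245, 30), (268, 29), (270, -31), (271, -40)]
242 [(147, 43), (148, 40), (155, -30), (156, -49), (173, 35), (176, -35), (179, 34), (180, 33), (188, -41), (189, -42), (201, 39), (207, -30), (233, 37), (234, 41), (245, 33), (270, -35), (271, -43)]
246 [(147, 53), (148, 43), (156, -42), (157, -34), (173, 34), (174, 36), (176, -29), (179, 29), (180, 30), (188, -37), (189, -44), (201, 40), (204, -31), (205, -38), (206, -40), (233, 46), (234, 42), (257, 29), (267, 36), (270, -38), (271, -39)]
```

```bash
python3 - <<'E'
from h import *
r=load('r6'); im=r['image'].astype(int)
for lim,nm in((165,'top'),(60,'any')):
    M=((im[:,:,2]-im[:,:,0]>22)&(im[:,:,2]>lim)).astype(np.uint8); M[:175]=0; M[262:]=0; M[:,:110]=0; M[:,290:]=0
    M=cv2.morphologyEx(M,cv2.MORPH_OPEN,np.ones((3,3))); n,l,s,c=cv2.connectedComponentsWithStats(M)
    for q in s[1:]:
        if q[4]<60: continue
        x,y,w,h,A=q; cc=[]
        for yy in (y+2,y+8,y+16):
            xs=np.where(l[yy,x:x+w])[0]+x; cc.append((tocab(onz(r,[(xs[0]-.5,yy),(xs[-1]+.5,yy)],.134))*1000).round(1)[:,1].tolist())
        print(nm,q,'front x',(tocab(onz(r,[(x+w/2,y)],.134))*1000).round(1)[0,0],cc)
E
```

```text
any [149 199  22  63 845] front x -96.9 [[9.4, 18.8], [0.7, 15.7], [-11.0, 11.0]]
any [182 198  17  64 602] front x -100.2 [[48.4, 56.5], [44.2, 55.0], [35.7, 53.4]]
any [248 198   6  24 121] front x -104.0 [[124.7, 128.7], [123.7, 130.5], [122.8, 131.0]]
any [215 200  12  30 206] front x -99.3 [[86.0, 92.7], [83.3, 92.8], [79.3, 92.9]]
```

```bash
python3 - <<'E'
from h import *
r=load('r6'); g=cv2.GaussianBlur(r['image'],(3,3),0).min(2).astype(int)
for x in(150,152,182,185,214,217,248,251):
    col=g[195:245,x]; d=np.diff(col); print(x,[(195+i,int(d[i])) for i in range(len(d)) if abs(d[i])>14])
print((tocab(onz(r,[(147.5,238),(156,238),(179.5,234),(189,234),(211,222),(222,222),(245.8,238),(255,230)],.134))*1000).round(1)[:,1])
for y in (226,234): print(g[y,240:262].tolist(),g[y,205:226].tolist())
E
```

```text
150 [(199, -33), (200, -41), (201, -36), (202, -20), (209, 17), (210, 19), (213, -16), (214, -15), (216, 19), (217, 38), (218, 34), (219, 15)]
152 [(200, -19), (201, -31), (202, -36), (203, -29), (204, -16), (216, 17), (217, 31), (218, 33), (219, 18)]
182 [(217, 17), (218, 37), (219, 36), (220, 16)]
185 [(202, -15), (208, -15), (209, -22), (210, -16), (217, 17), (218, 35), (219, 37), (220, 17)]
214 [(212, -23), (213, -34), (214, -20), (220, 26), (221, 27), (236, -20), (237, -45), (238, -58), (239, -43), (240, -19)]
217 [(204, -20), (205, -15), (219, 23), (220, 39), (221, 33), (236, -22), (237, -45), (238, -50), (239, -30)]
248 [(200, -16), (201, -16), (219, 23), (220, 35), (221, 28)]
251 [(195, -21), (196, -18), (219, 22), (220, 38), (221, 32)]
[-16.4  -4.4  29.   42.3  73.1  88.3 121.8 134.1]
[227, 233, 230, 217, 213, 224, 234, 236, 235, 234, 235, 234, 232, 223, 202, 178, 166, 175, 192, 195, 190, 204] [154, 155, 155, 158, 170, 188, 205, 216, 225, 232, 234, 234, 235, 234, 231, 213, 176, 135, 112, 105, 103]
[187, 175, 168, 167, 174, 194, 217, 230, 233, 233, 233, 233, 228, 215, 191, 169, 161, 170, 183, 183, 182, 191] [154, 154, 154, 157, 168, 186, 202, 214, 223, 230, 232, 232, 231, 222, 196, 156, 123, 106, 101, 101, 102]
```

```bash
python3 - <<'E'
from h import *
r=load('r6'); print((tocab(onz(r,[(151,217.8),(184,218.6),(216,220.2),(250,220.2)],.134))*1000).round(1)[:,0]+64)
print(trivet('top'))
p=hpos(1.4); move_gripper(.33,25); m.reach(p+[0,0,.10],HR)
hit=m.movel(p,.15,max_force=6); print('down',hit,st('ee_pos'),p,st('wrist_force').round(1))
if not hit:
    move_gripper(0,25); print('w',st('width')*85,st('clock'))
E
```

```text
[-4.9 -5.9 -5.6 -7.7]
(array([ 461.6, -424.6]), array([146.6, 147.5]))
down False [ 0.64577679 -0.03927495  0.30403245] [ 0.64542028 -0.03943326  0.30266355] [-0.2 -0.3  0.2]
w 13.834031003388173 95.95
```

Sides are centred within a few mm and the handle is held; now shutting.

```bash
python3 - <<'E'
from h import *
for th in [1.25,1.1,.95,.8,.65,.5,.35,.2,.1,0]:
    m.movel(hpos(th),.15); print(th,st('wrist_force').round(1),round(st('width')*85,1))
m.sleep(.2); p=st('ee_pos'); print(p,hpos(0))
move_gripper(.30); m.sleep(.3); m.movel(hpos(0)+[0,0,.12],.15)
m.reach([.46,-.04,.40],down(np.pi)); c=snap('cab7'); im=c['image'].astype(int)
b=load('cab1')
# compare white frame edge with initial shut picture
for k in(b,c):
    I=k['image'].astype(int); w=(I.min(2)>165).astype(np.uint8); w=cv2.morphologyEx(w,cv2.MORPH_OPEN,np.ones((5,5)))
    f=np.array([(x,np.argmax(w[140:200,x])+139.5) for x in list(range(165,212))+list(range(312,360))]); P=onz(k,f,.148); print('front edge cab x',np.median(tocab(P)[:,0]),tocab(P)[:,0].std())
print(st('clock'))
E
```

```text
1.25 [1.2 1.7 7. ] 14.0
1.1 [-1.8  0.7  7.1] 13.7
0.95 [-2.2  0.7  6.1] 13.6
0.8 [-3.7  1.5  5.1] 13.8
0.65 [-1.5  1.7  1.2] 14.0
0.5 [-1.7  2.9 -2.5] 14.0
0.35 [-0.4  3.7 -3.8] 14.0
0.2 [ 0.5  4.2 -4.4] 13.8
0.1 [ 0.3  3.9 -4.5] 13.9
0 [ 0.9  4.4 -5.9] 13.7
[ 0.42309378 -0.02932113  0.1086071 ] [ 0.42272774 -0.02924912  0.10800268]
front edge cab x -0.10305380597848005 0.0004140598437204088
front edge cab x -0.10328366471366006 0.0004489248396231882
102.825
```

```bash
cat > potchk.py <<'E'
from h import *
def potchk():
    m.reach([.44,-.36,.36],down(np.pi)); a=snap('pc');h=cv2.cvtColor(a['image'],cv2.COLOR_BGR2HSV)
    s=cv2.inRange(h,(0,90,40),(14,255,130)); M=np.zeros_like(s); M[130:205,180:270]=s[130:205,180:270]
    q=cv2.minAreaRect(max(cv2.findContours(cv2.morphologyEx(M,cv2.MORPH_OPEN,np.ones((2,2))),0,1)[0],key=cv2.contourArea)); print('grip',q[1],onz(a,[q[0]],.106).round(4),trivet('wrist'),st('clock'))
E
python3 - <<'E'
from potchk import *
potchk()
R=down(np.pi+YAW); b=cab([-.1305,-.128,0]); move_gripper(0,25)
m.reach(b+[0,0,.17],R); m.movel(b+[0,0,.11],.15); f0=st('wrist_force')
hit=m.movel(b+[0,0,.076],.03,max_force=14); print(hit,st('ee_pos'),(st('wrist_force')-f0).round(1)); m.sleep(.4); print(st('ee_pos'),(st('wrist_force')-f0).round(1))
m.movel(b+[0,0,.20],.15); potchk()
E
```

```text
grip (35.67048263549805, 15.748141288757324) [[ 0.4184 -0.3936  0.106 ]] (array([ 459.8, -421.9]), array([147.5, 148.4])) 104.15
True [ 0.42564013 -0.15761029  0.09192645] [-3.4  1.5 10.1]
[ 0.42564694 -0.15762019  0.09192066] [-3.7  0.  11.8]
grip (35.226253509521484, 14.387334823608398) [[ 0.4206 -0.393   0.106 ]] (array([ 459.7, -421.7]), array([147.4, 148.6])) 109.225
```

```bash
python3 - <<'E'
from potchk import *
for n in('pc','t5'):
    a=load(n);h=cv2.cvtColor(a['image'],cv2.COLOR_BGR2HSV)
    s=cv2.inRange(h,(0,90,40),(14,255,130)); M=np.zeros_like(s); M[150:192,195:228]=s[150:192,195:228]
    q=cv2.minAreaRect(max(cv2.findContours(cv2.morphologyEx(M,cv2.MORPH_OPEN,np.ones((2,2))),0,1)[0],key=cv2.contourArea)); print('grip',q,onz(a,[q[0]],.106))
R=down(np.pi+YAW); b=cab([-.133,-.128,0])
m.reach(b+[0,0,.15],R); m.movel(b+[0,0,.104],.15); f0=st('wrist_force')
for z in np.arange(.102,.0885,-.001):
    hit=m.movel(b+[0,0,z],.03,max_force=25); print(round(st('ee_pos')[2],4),(st('wrist_force')-f0).round(1))
    if (st('wrist_force')-f0)[2]>12: break
m.sleep(.3); m.movel(b+[0,0,.25],.15); print(st('clock'))
E
```

```text
grip ((212.63792419433594, 172.15518188476562), (27.049129486083984, 7.353160858154297), 66.80140686035156) [[ 0.45921093 -0.41975282  0.106     ]]
grip ((213.20188903808594, 172.06439208984375), (27.312742233276367, 7.017579555511475), 66.50143432617188) [[ 0.45903736 -0.41977367  0.106     ]]
0.1028 [-1.   1.  -0.2]
0.1012 [-0.5  0.3 -0.9]
0.0999 [-0.7  0.4 -1.2]
0.0989 [ 0.4  1.3 -0.9]
0.0981 [-0.3  0.8 -0.4]
0.0971 [-0.8  1.3  1. ]
0.0961 [-0.3  0.6  1.7]
0.095 [ 0.4 -0.1  1.1]
0.094 [0.3 0.1 2.4]
0.093 [1.  0.1 3.3]
0.092 [0.1 1.  3.2]
0.0919 [-2.1  2.3 10.4]
0.0917 [-4.6  2.9 20.3]
115.575
```

```bash
python3 -c "
from h import *
print(st('wrist_force'),m.close_job())"
```

```text
the job is handed in; nothing more can be done
[-0.29162807 -0.26029368  0.12379353] None
```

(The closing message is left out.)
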